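# Put the ink pad case away under the low stamp rack

## Robot

A 6-joint arm with a two-finger parallel gripper is mounted at the origin on the work surface; the furniture and walls round the work are solid. World frame = base frame: x ahead of the robot, y to its left, z up, the work surface at z = 0. Lengths are in m, angles in rad, forces in N, time in s.
With the tool pointing down it reaches from about 0.35 to 0.775 m from the base axis. Payload 5.5 kg.
Tool frame: the origin (TCP) lies midway between the tips of the shut fingers; the grasp point (between the pads) lies env.grasp_offset behind it (env.grasp_offset is the distance from the TCP to the grasp point, in m); z points along the fingers, y is the line along which they close (so a half turn about z gives the same grasp; the last joint's range is limited). The gripper opens to 85 mm and grips with 20 to 120 N. Pads are 22 mm wide; open, the fingers measure 114 mm over their backs; the gripper's body (76 mm by 85 mm) begins 54 mm behind the grasp point. The pads swing forward as they close: fully open they stand 13 mm farther back than shut.
Start: joints at [1.083, 0.313, 0.046, 1.304, 0, 1.431], TCP at [0.196, 0.541, 0.231] pointing down, gripper open.
Joint ranges: [-2.76, 2.76], [-0.86, 1.69], [-1.03, 1.26], [-2.2, 2.34], [-1.47, 1.5], [-3.14, 3.14]. Speed limits (rad/s): [2.57, 2.57, 3.14, 3.14, 3.14, 3.14].

## Interface

Orientations are given as a unit quaternion [w, x, y, z].
In Python, from workcell import monitor, viewer, order, env gives the robot as it stands.
- The arm moves only by the tool carry_out, never from a script. Its argument "plan" is a list that holds one entry, the list of rows, each a list of 7 numbers: the turn, a rotation vector about the world's x, y, z in rad, then the shift along the world's x, y, z in mm, then the finger opening in mm, from 0 to 85.4. A call has 1 to 20 rows; each row is the pose to reach, as a shift and turn from the pose commanded when the call began; what a row does not reach only later rows make up. A row lasts 1/10 s, in which the tool goes at most 50 mm and 8.59 degrees, less where a joint would pass 70% of its speed; a pose out of reach is approached as far as the arm can. A call with a gripper value outside its range is refused whole. The fingers move at their own pace and stop on an object; "squeeze" is the grip in N (left out, the last holds). Time passes only in rows, so rows that repeat a pose let the fingers close. It gives the time, the measured TCP pose, the force, the opening and the grip force at its end, in the units of the state.
- monitor.get_state(): the state, without advancing time (a new reading comes with each control period).
- viewer.read_camera(name): name is "scene" or "top" or "wrist"; returns the picture (384x512x3 uint8, red, green, blue); there is no depth.
- viewer.calibration(name): a dict with "K" (3x3 intrinsics, pixels), "eye" and "rotation" of the camera in the world. Camera axes: x right, y down, z forward; pixel columns grow to the right and rows downward; lengths in m; the calibration is good to about 2 mm. The wrist camera is an equidistant fisheye: a pixel r from the principal point sees the ray r / f radians off the axis. A picture is of the moment at which its call begins: read the wrist's pose just before it. calibration takes no time and is no camera call; for the wrist camera it gives the pose at the moment of the call.
- order.hand_in(): hands the job in; it is judged then, once.
The state is a dict: "clock": time; "joint_pos": joint angles; "qvel": joint speeds; "tau": joint torques, N m; "tcp_pos": TCP position; "orientation": TCP orientation; "wrist_force": force on the tool from outside, world axes, zero at the start; "ft_torque": the same for the moment, N m; "finger_gap": finger opening in m; "grip_force": force on a finger pad.
Only numpy, scipy, OpenCV 4.12 (cv2) and the standard library are available. Lean on these libraries where they do the work, as an engineer would, in place of code of your own. Each camera call takes 0.05 s, during which the arm holds its last target. There are 200 camera calls.

## Task

Squeeze the two side buttons of the grey ink pad case to free it from its metal cradle, lift it out, and slide it, tapered end first, under the low plywood rack. Push it fully home against the back of the bay, so that it lies wholly behind the rack's front edge and both its side catches have sprung out behind the metal cheeks of the mouth. Leave the two stamps on the rack where they stand.

Things in the scene. Friction and masses are not known exactly. Their poses are not given: they have to be found in the camera images.
- case: grey ink pad case with a white field on top, 90 long (its x) x 50 wide (its y) x 24 mm high, about 0.17 kg. Origin: centre of its underside. Its +x end goes in first; the last 10 mm there taper to 40 mm wide. On each long side a black spring slider stands out 6 mm (62 mm over both).
- case_grip (a point): midway between the two ribbed buttons of the case, at case x -29, z 12 mm. Each button spans case x -41 to -17, z 3 to 21 mm. Pinching the case here from above, fingers closing along its y, presses both in. Axes as the case's.
- case_rear (a point): middle of the case's flat rear face (case x -45, z 12 mm): push here. Axes as the case's.
- catch_left (a joint): slider on the case's +y side, button and catch in one: 0 = sprung fully out, 0.0055 m = pressed in; spring 1.5 N rising to 3.5 N. Ahead of the button it has a lower nose (case x -17 to 1, z 3 to 12 mm) ending in a ramp (x 1 to 18), so that it is cammed in when pushed through the rack's mouth
- catch_right (a joint): the same slider on the case's -y side: 0 = sprung fully out, 0.0055 m = pressed in
- cradle: fixed aluminium filling cradle, base plate 110 (x) x 76 (y) x 4 mm; origin centre of its underside. The case lies in it, axes alike, its underside 4 mm up, between end walls 12 mm high.
- cradle_lips (a point): midway between the cradle's two cheeks (cradle x -9 to 1, y 31 to 38 mm either side, 22.5 high). Their inward lips, z 18.5 to 22.5, reach to 28 mm from the middle line, over the noses of the catches: the case lifts straight up only while both catches are pressed in.
- rack: fixed low plywood rack, 132 wide (y) x 112 deep (x) x 38 mm high, open in front. Origin: table height, middle of the mouth, in the plane of the front edge; +x points into the bay. The opening is 28 mm high under a 10 mm top; the table is its floor. An upright gripper cannot follow the case all the way in: let go before the edge and push from behind, closed fingers leaned about 30 degrees.
- bay_gate (a point): inner end of the mouth: 55 mm wide between two aluminium cheeks that reach from rack x 0 to 8. Behind them the bay is 100 mm wide. The catches spring out again behind the cheeks when the case's origin is past about rack x 49. Pushing through takes 3 to 8 N, at times up to 14. Axes as the rack's.
- bay_stop (a point): middle of the back stop's face, rack x 96, z 14 mm. With the front of the case against it (the push then rises past 15 N) the case is home: its origin at rack x 51, y 0, axes alike, its rear face 6 mm behind the rack's front edge. Axes as the rack's.
- stamp_squares: loose stamp, wooden block with raised squares, 55 x 56 x 27 mm, standing on the rack's top, origin centre of underside
- stamp_dots: loose stamp, wooden block with raised dots, 55 x 65 x 27 mm, standing on the rack's top, origin centre of underside
Not all that is in view belongs to the job. What is shaped like the case but red is not meant.

How it is judged:
By the outcome, as a careful person would: the job done as asked, in the order asked, and still so for the second after the job is handed in, with the robot touching nothing.
It also fails if it takes over 51 s, if anything falls off the work surface, if the arm or the gripper's body presses on something with over 40 N, if the wrist force passes 120 N, or if a joint passes its speed limit or range.

## Working session

There is one attempt and no reset: what is moved stays moved. The work goes in short steps, Python scripts to look and compute and a tool call to move; the robot and the scene stay as the last step left them, time stands still between calls to the robot, and variables do not carry over. Pictures are saved under pics/ and viewed, at most 10 in all, crops included, and the job is handed in when it is done.

Besides the shell and the picture viewer there is one more tool, called after "Call:" as a command line: name --argument value ..., lists and objects as JSON in quotes. carry_out: Moves the arm, as the interface text tells. Its arguments: {"type":"object","properties":{"plan":{"type":"array","items":{"type":"array","items":{"type":"array","items":{"type":"number"}}}},"squeeze":{"type":"number"}},"required":["plan"]}

```bash
mkdir -p pics
cat > h.py <<'E'
import numpy as np, cv2
from workcell import monitor, viewer, order, env
def snap(n,f):
    im=viewer.read_camera(n); cv2.imwrite('pics/'+f,im[:,:,::-1]); return im
E
python3 - <<'E'
from h import *
a=snap('scene','s0.png');b=snap('top','t0.png')
for n in('scene','top','wrist'):print(n,{k:np.round(v,4).tolist() if not isinstance(v,str) else v for k,v in viewer.calibration(n).items()})
s=monitor.get_state();print(s,env.grasp_offset)
E
```

```text
scene {'K': [[407.1551, 0.0, 255.0295], [0.0, 407.1551, 191.3707], [0.0, 0.0, 1.0]], 'eye': [0.0827, -0.8737, 0.4692], 'rotation': [-0.5142, 0.8067, -0.2525, 0.1453]}
top {'K': [[442.8342, 0.0, 246.596], [0.0, 442.8342, 186.3593], [0.0, 0.0, 1.0]], 'eye': [0.3732, -0.1469, 1.0797], 'rotation': [-0.0613, 0.711, -0.6982, 0.0566]}
wrist {'K': [[297.3186, 0.0, 254.1784], [0.0, 297.3186, 194.2125], [0.0, 0.0, 1.0]], 'eye': [0.1244, 0.5648, 0.3727], 'rotation': [0.123, 0.8095, 0.5678, 0.0849]}
{'clock': 0.1, 'joint_pos': array([ 1.08338666e+00,  3.13966241e-01,  4.51113706e-02,  1.30359828e+00,
       -1.63384037e-05,  1.43123137e+00]), 'qvel': array([ 0.00186498, -0.0005869 ,  0.00242041,  0.00068964,  0.00018694,
        0.00066689]), 'tau': array([ 3.22580447e-03, -4.81726384e+01,  2.99244440e+01,  1.27508288e-02,
       -9.73897613e-05,  1.96442994e-05]), 'tcp_pos': array([0.19578552, 0.54016708, 0.23048243]), 'orientation': array([-2.47693090e-04,  1.73046785e-01,  9.84913257e-01, -7.90558408e-04]), 'wrist_force': array([-0.36637224, -0.08488663,  0.26862921]), 'ft_torque': array([-0.02368937,  0.00403759, -0.00019976]), 'grip_force': 0.0, 'finger_gap': 0.08557288953142228} 0.0187
```

View pics/s0.png

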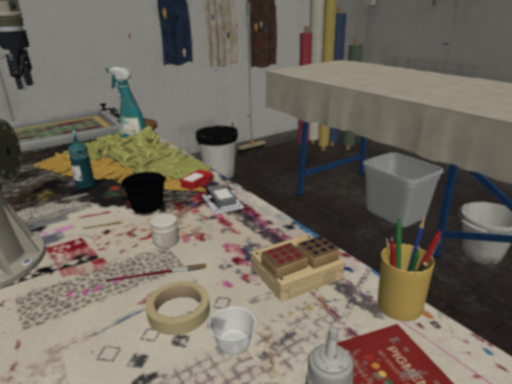

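View pics/t0.png

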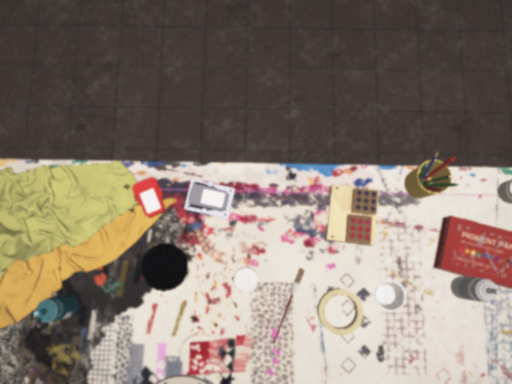

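Candidates: grey case in its metal cradle at top (210,198), scene (222,198). Lookalike: red case at top (149,197), scene (196,179). The grey one is meant. The rack with two stamps is at top (352,215). Next I'll take a close crop of both.

Run:
```python
from h import *
t=cv2.imread('pics/t0.png');s=cv2.imread('pics/s0.png')
z=lambda im,x,y,w,h:cv2.resize(im[y:y+h,x:x+w],(400,300),interpolation=cv2.INTER_CUBIC)
cv2.imwrite('pics/c0.png',np.vstack([np.hstack([z(t,176,172,64,48),z(t,312,180,88,66)]),np.hstack([z(s,192,176,60,45),z(s,240,222,120,90)])]))
```

```text
(no output)
```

View pics/c0.png

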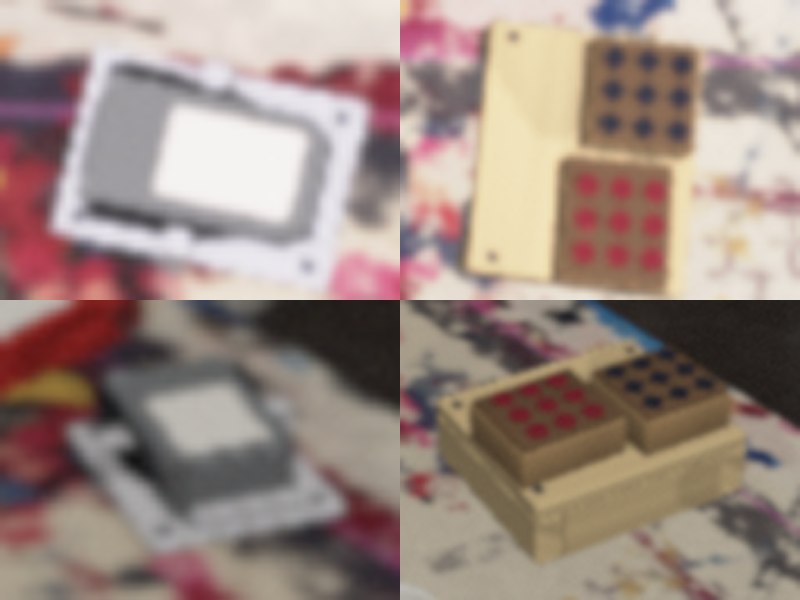

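Grey case confirmed: tapered end to the right in the top view (toward world −y), rear to the left. The scene view shows the rack's −y face closed, so the mouth faces left (+y). Computing positions.

```bash
cat >> h.py <<'E'
from scipy.spatial.transform import Rotation as R
def rot(q): return R.from_quat(np.roll(q,-1)) 
def camR(c):
    r=np.asarray(c['rotation']); return R.from_matrix(r) if r.shape==(3,3) else rot(r)
def ray(c,uv,fish):
    K=np.asarray(c['K']);p=(np.asarray(uv,float)-K[:2,2])/K[0,0]
    if fish:
        th=np.linalg.norm(p,axis=1,keepdims=True);d=np.hstack([p/th*np.sin(th),np.cos(th)])
    else: d=np.hstack([p,np.ones((len(p),1))])
    return camR(c).apply(d)
def onplane(c,uv,z,fish=False):
    d=ray(c,uv,fish);e=np.asarray(c['eye']);return (e+d*((z-e[2])/d[:,2])[:,None])[:,:2]
def proj(c,P,fish=False):
    K=np.asarray(c['K']);p=camR(c).inv().apply(np.asarray(P)-np.asarray(c['eye']))
    n=np.linalg.norm(p[:,:2],axis=1,keepdims=True)
    q=p[:,:2]/n*np.arctan2(n,p[:,2:]) if fish else p[:,:2]/p[:,2:]
    return q*K[0,0]+K[:2,2]
def fitrect(P,L,W):
    # P corners: (rear,right?) order given as local signs; returns centre,yaw of local x
    pass
E
python3 - <<'E'
from h import *
c=viewer.calibration('top')
cr=onplane(c,[[191.5,180],[234.9,187.7],[229.6,218.4],[184.3,209.6]],.004)
rk=onplane(c,[[331.4,184.8],[378,188.8],[375.8,244.2],[326.3,239.8]],.038)
for n,P in(('cradle',cr),('rack',rk)):
    d=(P[1]+P[2]-P[0]-P[3])/2; w=(P[0]+P[1]-P[2]-P[3])/2
    print(n,P.round(4).tolist(),P.mean(0),'len',np.linalg.norm(d),np.linalg.norm(w),'yaw',np.degrees(np.arctan2(d[1],d[0])),np.degrees(np.arctan2(-w[0],w[1]))+0)
s=monitor.get_state();m=rot(s['orientation']).as_matrix();print(m.round(3))
c=viewer.calibration('wrist');print(m.T@(np.array(c['eye'])-s['tcp_pos']),(m.T@camR(c).as_matrix()).round(3))
E
```

```text
cradle [[0.568, -0.0016], [0.5506, -0.1093], [0.4746, -0.0981], [0.4942, 0.0131]] [ 0.52183551 -0.04895889] len 0.11100837887626636 0.07598989965310782 yaw -99.56414034936576 -99.79646252782761
rack [[0.5561, -0.3404], [0.5484, -0.4511], [0.4174, -0.4419], [0.4255, -0.3268]] [ 0.48684856 -0.39005569] len 0.11316516179707407 0.13131274982820285 yaw -93.99241880914518 -94.96423980224174
[[-0.94   0.341 -0.001]
 [ 0.341  0.94  -0.001]
 [ 0.    -0.002 -1.   ]]
[ 0.07549746 -0.00141231 -0.14223157] [[ 0.    -0.955 -0.296]
 [ 1.     0.    -0.001]
 [ 0.001 -0.296  0.955]]
```

Call:
carry_out --plan '[[[0,0,-0.13,30,-50,0,85],[0,0,-0.23,60,-98,0,85],[0,0,-0.35,88,-145,0,85],[0,0,-0.46,116,-192,0,85],[0,0,-0.57,144,-240,0,85],[0,0,-0.68,172,-288,0,85],[0,0,-0.79,200,-335,0,85],[0,0,-0.9,228,-383,-10,85],[0,0,-1.01,256,-430,-20,85],[0,0,-1.12,284,-478,-30,85],[0,0,-1.23,310,-522,-40,85],[0,0,-1.34,325,-550,-55,85],[0,0,-1.396,331,-560,-70,85],[0,0,-1.396,331,-560,-70,85],[0,0,-1.396,331,-560,-70,85],[0,0,-1.396,331,-560,-70,85]]]'

```text
clock: 1.7
tcp_pos: [0.5262, -0.0187, 0.1613]
orientation: [-0.001, 0.765, 0.644, -0.0]
wrist_force: [0.3, -0.0, 0.3]
finger_gap: 0.0853
grip_force: 0.0
```

Run:
```python
from h import *
import pickle
s=monitor.get_state();c=viewer.calibration('wrist');im=snap('wrist','w1.png')
pickle.dump((s,c),open('w1.pkl','wb'))
print(s['tcp_pos'],rot(s['orientation']).as_matrix().round(3).tolist(),s['qvel'].round(3),s['joint_pos'].round(3),c['eye'])
q=proj(c,[[.522,-.049,.004],[.527,-.0204,.016]],True);print(q)
cv2.imwrite('pics/w1b.png',cv2.resize(im[:,:,::-1],(800,600),interpolation=cv2.INTER_CUBIC))
```

```text
[ 0.5262014  -0.01866068  0.16126681] [[0.172, 0.985, -0.001], [0.985, -0.172, 0.001], [0.0, -0.001, -1.0]] [ 0.025 -0.021  0.003  0.001 -0.    -0.001] [-0.188  0.253 -0.21   1.109  0.     1.555] [0.5388719  0.0543038  0.30354013]
[[255.59397191 204.84271388]
 [255.69370968 181.36833079]]
```

View pics/w1b.png

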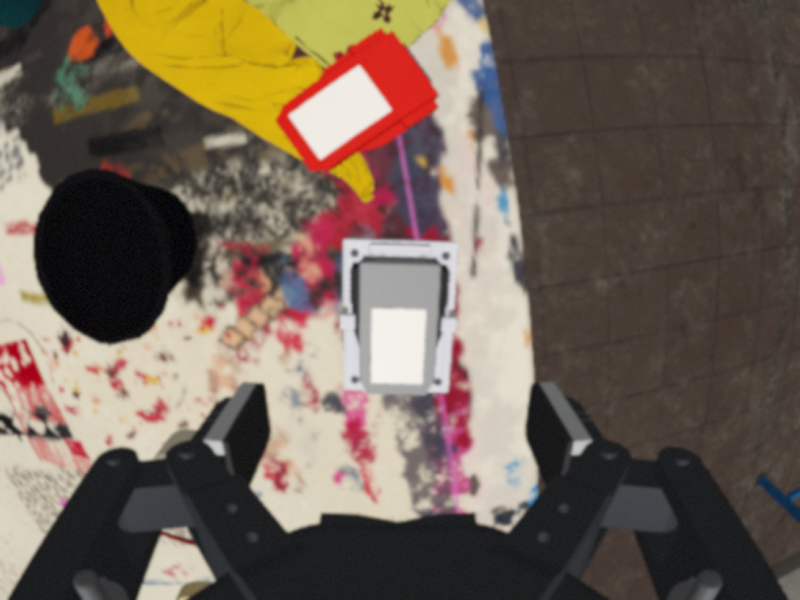

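Run:
```python
from h import *
import pickle
s,c=pickle.load(open('w1.pkl','rb'))
f=lambda U:(np.array(U,float)+.5)/1.5625-.5
P=onplane(c,f([[342,240],[458,242],[448,392],[346,392]]),.004,True)
Q=onplane(c,f([[357,262],[439,262],[433,385],[363,385]]),.028,True)
M=onplane(c,f([[348,326],[449,326]]),.0225,True)
for X in(P,Q):
    d=(X[2]+X[3]-X[0]-X[1])/2;w=(X[0]+X[3]-X[1]-X[2])/2
    print(X.round(4).tolist(),X.mean(0),np.linalg.norm(d),np.linalg.norm(w),np.degrees(np.arctan2(d[1],d[0])),np.degrees(np.arctan2(w[1],w[0]))+90)
print('cheeks',M,M.mean(0),'rear mid',Q[:2].mean(0))
e=np.array([np.cos(np.radians(-99.7)),np.sin(np.radians(-99.7))])
o=P.mean(0);print('grip from plate',o-.029*e,'from cheeks',M.mean(0)-.025*e,'from rear',Q[:2].mean(0)+.016*e)
```

```text
[[0.4943, 0.0122], [0.5689, -0.0021], [0.5473, -0.1098], [0.474, -0.0971]] [ 0.52113601 -0.04918315] 0.11046550040591266 0.07520993204753007 -100.93010415200207 259.6640627675767
[[0.5042, 0.0006], [0.5533, -0.0079], [0.5375, -0.0895], [0.4916, -0.0815]] [ 0.52163298 -0.04458389] 0.08310827494605884 0.0481727764232011 -99.8521847916638 260.1515674025716
cheeks [[ 0.48951296 -0.0407701 ]
 [ 0.55379249 -0.05193133]] [ 0.52165273 -0.04635072] rear mid [ 0.52874319 -0.00364258]
grip from plate [ 0.5260222  -0.02059775] from cheeks [ 0.52586496 -0.02170813] from rear [ 0.52604736 -0.01941383]
```

Call:
carry_out --plan '[[[0,0,0,0,-2,-45,85],[0,0,0,0,-2,-90,85],[0,0,0,0,-2,-130,85],[0,0,0,0,-2,-148,85],[0,0,0,0,-2,-157,85],[0,0,0,0,-2,-157,85],[0,0,0,0,-2,-157,45],[0,0,0,0,-2,-157,45],[0,0,0,0,-2,-157,45],[0,0,0,0,-2,-157,45],[0,0,0,0,-2,-157,45],[0,0,0,0,-2,-157,45]]]' --squeeze 40

```text
clock: 2.95
tcp_pos: [0.5284, -0.0213, 0.0064]
orientation: [0.001, 0.766, 0.643, 0.001]
wrist_force: [-1.5, 2.2, 7.9]
finger_gap: 0.0498
grip_force: 41.1
```

Call:
carry_out --plan '[[[0,0,0,1,0,3,45],[0,0,0,1,0,7,45],[0,0,0,1,0,13,45],[0,0,0,1,0,20,45],[0,0,0,1,0,35,45],[0,0,0,1,0,60,45],[0,0,0,1,0,60,45]]]'

```text
clock: 3.65
tcp_pos: [0.5305, -0.0219, 0.0676]
orientation: [0.002, 0.766, 0.643, 0.002]
wrist_force: [0.5, -0.5, -1.6]
finger_gap: 0.0493
grip_force: 42.2
```

Run:
```python
from h import *
import pickle
s=monitor.get_state();c=viewer.calibration('wrist');im=snap('wrist','w2.png')
print(s['tcp_pos'],s['wrist_force'],s['finger_gap'],s['grip_force'],rot(s['orientation']).as_matrix().round(3).tolist())
pickle.dump((s,c),open('w2.pkl','wb'))
cv2.imwrite('pics/w2b.png',cv2.resize(im[120:312,128:384,::-1],(800,600),interpolation=cv2.INTER_CUBIC))
```

```text
[ 0.53052678 -0.02190588  0.06762399] [ 0.52343358 -0.4980746  -1.56192614] 0.04931051115746254 42.15154302352403 [[0.172, 0.985, 0.006], [0.985, -0.172, -0.001], [-0.0, 0.006, -1.0]]
```

View pics/w2b.png

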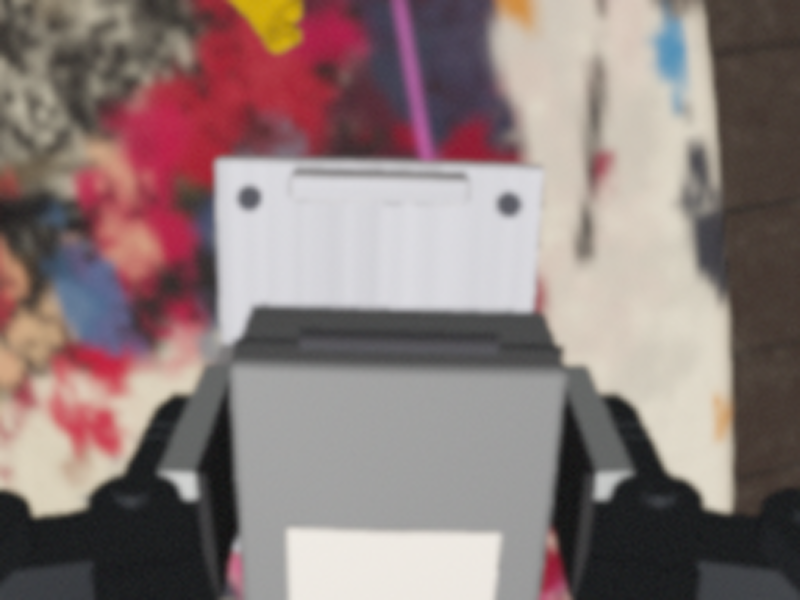

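Run:
```python
from h import *
import pickle
from scipy.optimize import brentq
s,c=pickle.load(open('w2.pkl','rb'))
f=lambda U:(np.array(U,float)+.5)/3.125-.5+np.array([128,120])
uv=f([[230,363],[563,367]])
g=lambda z:np.linalg.norm(np.diff(onplane(c,uv,z,True),axis=0))-.05
z=brentq(g,.03,.2);P=onplane(c,uv,z,True);T=rot(s['orientation'])
print('top z',z,P,'yaw x',np.degrees(np.arctan2(*(P[0]-P[1])[::-1]))+90)
for zz in(z,.0895):
  P=onplane(c,uv,zz,True);print(zz,'tool frame',T.inv().apply(np.c_[P,[zz,zz]]-s['tcp_pos']).round(4), np.linalg.norm(P[0]-P[1]))
W=onplane(c,f([[286,528],[502,531]]),.0895,True);print(W,np.degrees(np.arctan2(*(W[0]-W[1])[::-1]))-90)
```

```text
top z 0.08482281297361621 [[ 0.50836494 -0.00281896]
 [ 0.5574721  -0.01222572]] yaw x 259.1560152991758
0.08482281297361621 tool frame [[ 0.015  -0.025  -0.0174]
 [ 0.0142  0.025  -0.0171]] 0.04999999999999995
0.0895 tool frame [[ 0.0172 -0.0241 -0.022 ]
 [ 0.0164  0.024  -0.0217]] 0.048129128455566335
[[ 0.51123108 -0.03039736]
 [ 0.54457255 -0.03695499]] 78.87304578017296
```

Call:
carry_out --plan '[[[0,0,0.02,-5,-30,5,45],[0,0,0.04,-11,-70,5,45],[0,0,0.06,-17,-110,5,45],[0,0,0.08,-23,-150,5,45],[0,0,0.096,-28,-185,5,45],[0,0,0.096,-31,-204,5,45],[0,0,0.096,-31,-204,5,45],[0,0,0.096,-31,-204,5,45]]]'

```text
clock: 4.5
tcp_pos: [0.4962, -0.2251, 0.0683]
orientation: [-0.001, 0.734, 0.679, -0.0]
wrist_force: [-0.7, 0.5, -2.2]
finger_gap: 0.0499
grip_force: 42.2
```

Run:
```python
from h import *
import pickle
s=monitor.get_state();c=viewer.calibration('wrist');im=snap('wrist','w3.png')
print(s['tcp_pos'],s['wrist_force'],s['finger_gap'],s['grip_force'],rot(s['orientation']).as_matrix().round(3).tolist(),s['joint_pos'].round(2))
pickle.dump((s,c),open('w3.pkl','wb'))
F=np.array([.4908,-.3336]);e=np.array([-.0785,-.9969]);n=np.array([.9969,-.0785])
print(proj(c,[[*(F+n*k),.038] for k in(-.066,.066)],True))
cv2.imwrite('pics/w3b.png',cv2.resize(im[144:384,96:416,::-1],(800,600),interpolation=cv2.INTER_CUBIC))
```

```text
[ 0.49620023 -0.2251129   0.06829551] [-0.71505107  0.47256888 -2.22894012] 0.04988985347258021 42.16519212590356 [[0.078, 0.997, -0.001], [0.997, -0.078, 0.001], [0.001, -0.001, -1.0]] [-0.57  0.36 -0.3   0.91  0.    1.08]
[[178.50908262 343.75017388]
 [338.05371917 343.2525449 ]]
```

View pics/w3b.png

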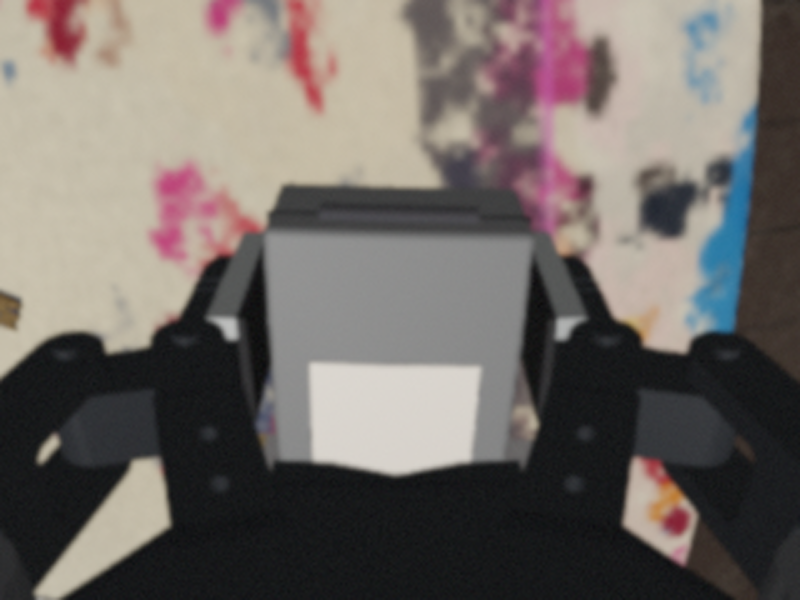

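Run:
```python
from h import *
t=cv2.GaussianBlur(cv2.imread('pics/t0.png'),(3,3),0);c=viewer.calibration('top')
ref=t[195:235,336:346].reshape(-1,3).astype(float).mean(0);print(ref)
lab=cv2.cvtColor(t,cv2.COLOR_BGR2LAB).astype(float);b=lab[:,:,2];print(b[215,318:350].astype(int))
# left edge: subpixel crossing of b
def fit(pts,z):
    P=onplane(c,pts,z);l=cv2.fitLine((P*1e3).astype(np.float32),cv2.DIST_HUBER,0,.01,.01).ravel();r=np.abs((P*1e3-l[2:])@[-l[1],l[0]])
    return l,np.median(r)
L=[]
for y in range(190,236):
    row=b[y,318:340];hi=b[y,336:344].mean();lo=b[y,318:323].mean();g=np.diff(row);x0=np.interp(y,[185,240],[331.4,326.3]);k=np.arange(22);w=np.clip(g,0,None)*(abs(318.5+k[:-1]-x0)<4)
    if w.sum()>8:L.append([318.5+(w*k[:-1]).sum()/w.sum(),y])
l,r=fit(np.array(L),.038);print('front edge',l,r,len(L),'rack yaw',np.degrees(np.arctan2(l[1],l[0])))
for name,(xa,ya),(xb,yb),sg in(('far',(331.4,184.8),(378,188.8),1),('near',(326.3,239.8),(375.8,244.2),-1)):
    L=[]
    for x in range(int(xa)+4,int(xa)+24):
        y0=np.interp(x,[xa,xb],[ya,yb]);i=int(round(y0));col=b[i-6:i+7,x];g=np.clip(sg*np.diff(col),0,None);k=i-5.5+np.arange(12);g=g*(abs(k-y0)<4)
        if g.sum()>8:L.append([x,(g*k).sum()/g.sum()])
    if len(L)<4: print(name,'few');continue
    l,r=fit(np.array(L),.038);print(name,l,r,len(L),np.degrees(np.arctan2(l[1],l[0])))
```

```text
[179.72  221.095 236.675]
[134 134 135 136 136 135 135 135 136 138 143 148 150 150 149 149 149 149
 149 149 149 149 150 150 150 150 150 150 151 150 149 148]
front edge [ 9.9468940e-01 -1.0292201e-01  4.9503537e+02 -3.3261441e+02] 0.5705728772141083 46 rack yaw -5.9074574
far [ 6.8891823e-02  9.9762416e-01  5.5566455e+02 -3.7302008e+02] 0.3341798543311184 20 86.04965
near [ 1.09288424e-01  9.94010091e-01  4.22413391e+02 -3.58703644e+02] 0.25815693990909966 20 83.7257
```

Call:
carry_out --plan '[[[0,0,0,5,-1,-25,45],[0,0,0,5,-1,-45,45],[0,0,0,5,-1,-55,45],[0,0,0,5,-1,-60,45],[0,0,0,5,-1,-62,45],[0,0,0,5,-1,-62,45]]]'

```text
clock: 5.15
tcp_pos: [0.5024, -0.2262, 0.0077]
orientation: [0.0, 0.734, 0.68, 0.0]
wrist_force: [-0.2, 0.0, -0.8]
finger_gap: 0.0495
grip_force: 42.2
```

Call:
carry_out --plan '[[[0,0,0,0,0,-1.5,45],[0,0,0,0,0,-3,45],[0,0,0,0,0,-3,45]]]'

```text
clock: 5.45
tcp_pos: [0.5022, -0.2266, 0.0046]
orientation: [0.0, 0.734, 0.679, 0.0]
wrist_force: [0.1, 0.1, -2.5]
finger_gap: 0.0492
grip_force: 42.2
```

Run:
```python
from h import *
import pickle
s=monitor.get_state();print(s['tcp_pos'],s['wrist_force'],s['ft_torque'])
a=snap('scene','s4.png');c=viewer.calibration('scene')
print(proj(c,[[.4918,-.3323,.038],[.49,-.25,.024]]))
b=snap('top','t4.png')
z=lambda im,x,y,w,h:cv2.resize(im[y:y+h,x:x+w,::-1],(400,300),interpolation=cv2.INTER_CUBIC)
cv2.imwrite('pics/c4.png',np.hstack([z(a,220,200,128,96),z(b,260,170,128,96)]))
```

```text
[ 0.50215354 -0.22655562  0.00459165] [ 0.11738235  0.05978802 -2.51825107] [ 0.03430814  0.000426   -0.01653613]
[[280.15205135 241.38295813]
 [256.06158191 230.33229199]]
```

View pics/c4.png

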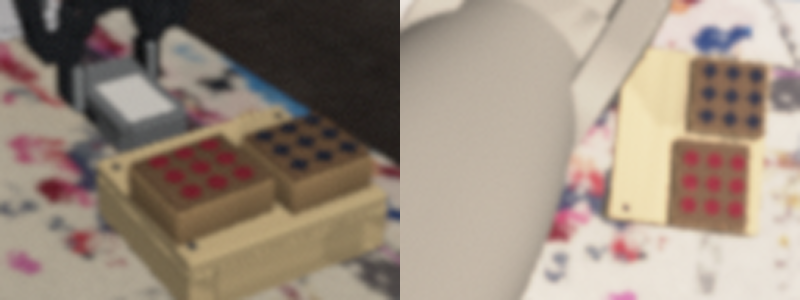

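Call:
carry_out --plan '[[[0,0,0,-1,-10,-1.5,45],[0,0,0,-2,-20,-1.5,45],[0,0,0,-3,-28,-1.5,45],[0,0,0,-3.5,-36,-1.5,45],[0,0,0,-4,-44,-1.5,45],[0,0,0,-4.5,-50,-1.5,45],[0,0,0,-4.5,-50,-1.5,45]]]'

```text
clock: 6.25
tcp_pos: [0.4976, -0.2775, 0.0029]
orientation: [0.0, 0.734, 0.679, 0.0]
wrist_force: [-0.1, 0.1, -1.7]
finger_gap: 0.0495
grip_force: 42.2
```

No contact, and the front is about 18 mm inside. Continuing.

Call:
carry_out --plan '[[[0,0,0,-0.5,-6,0,45],[0,0,0,-1,-12,0,45],[0,0,0,-1.5,-18,0,45],[0,0,0,-2,-24,0,45],[0,0,0,-2.5,-29,0,45],[0,0,0,-2.5,-29,0,45]]]'

```text
clock: 6.85
tcp_pos: [0.495, -0.3063, 0.0029]
orientation: [0.0, 0.734, 0.679, -0.0]
wrist_force: [-0.1, -0.1, -2.8]
finger_gap: 0.0493
grip_force: 42.2
```

Call:
carry_out --plan '[[[0,0,0,0,0,-1.5,45],[0,0,0,0,0,-1.5,45],[0,0,0,0,0,-1.5,85],[0,0,0,0,0,-1.5,85],[0,0,0,0,0,-1.5,85],[0,0,0,0,0,-1.5,85],[0,0,0,0,0,-1.5,85],[0,0,0,0,2,10,85],[0,0,0,0,4,30,85],[0,0,0,2,15,60,85],[0,0,0,5,50,80,85],[0,0,0,8,90,80,85],[0,0,0,8,90,80,85]]]'

```text
clock: 8.15
tcp_pos: [0.503, -0.2114, 0.0845]
orientation: [-0.0, 0.732, 0.681, 0.001]
wrist_force: [0.3, 0.7, -0.3]
finger_gap: 0.085
grip_force: 0.0
```

Run:
```python
from h import *
s=monitor.get_state();c=viewer.calibration('wrist');im=snap('wrist','w5.png');a=snap('scene','s5.png')
import pickle;pickle.dump((s,c),open('w5.pkl','wb'))
print(s['tcp_pos'],s['joint_pos'].round(2))
z=lambda im,x,y,w,h:cv2.resize(im[y:y+h,x:x+w,::-1],(400,300),interpolation=cv2.INTER_CUBIC)
cv2.imwrite('pics/c5.png',np.hstack([z(a,220,200,128,96),z(im,156,234,200,150)]))
```

```text
[ 0.50299929 -0.21144384  0.08447084] [-0.55  0.35 -0.28  0.94  0.    1.1 ]
```

View pics/c5.png

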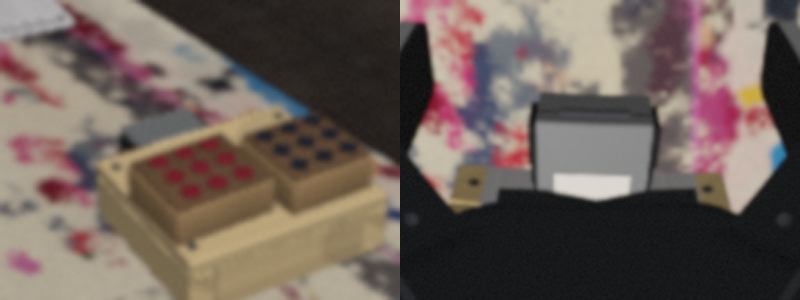

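Run:
```python
from h import *
import pickle
s,c=pickle.load(open('w5.pkl','rb'))
f=lambda U:(np.array(U,float)+.5-[400,0])/2-.5+[156,234]
C=onplane(c,f([[537,123],[653,123]]),.024,True);K=onplane(c,f([[460,166],[723,173]]),.038,True)
for P in(C,K):print(P.round(4).tolist(),P.mean(0),np.linalg.norm(P[1]-P[0]),np.degrees(np.arctan2(*(P[1]-P[0])[::-1]))-90)
e=np.array([-.0924,-.9957]);n=np.array([.9957,-.0924]);d=C.mean(0)-[.4918,-.3323];print('case rear in rack',d@e,d@n)
d=C.mean(0)-K.mean(0);print(d@e,d@n)
```

```text
[[0.4721, -0.2866], [0.5205, -0.2901]] [ 0.49628587 -0.28835936] 0.04854191168440998 -94.1371635248192
[[0.4392, -0.2983], [0.5485, -0.31]] [ 0.49382654 -0.30412785] 0.10996496226666612 -96.09344470040692
case rear in rack -0.04416618644609409 0.0004064643273957417
-0.015927919957441007 0.0009917454395564809
```

Call:
carry_out --plan '[[[-0.143,0.013,0,0,0,0,0],[-0.286,0.026,0,0,0,0,0],[-0.43,0.04,0,-1,-10,0,0],[-0.573,0.053,0,-3,-25,-15,0],[-0.573,0.053,0,-5,-45,-35,0],[-0.573,0.053,0,-5,-56,-55,0],[-0.573,0.053,0,-5,-56,-70,0],[-0.573,0.053,0,-5,-56,-76,0],[-0.573,0.053,0,-5,-56,-76,0],[-0.573,0.053,0,-5,-56,-76,0]]]'

```text
clock: 9.25
tcp_pos: [0.4984, -0.2719, 0.0073]
orientation: [0.19, 0.704, 0.651, -0.211]
wrist_force: [-0.6, -0.1, -0.5]
finger_gap: -0.0002
grip_force: 0.0
```

Run:
```python
from h import *
s=monitor.get_state();print(s['tcp_pos'],s['finger_gap'],s['wrist_force'],s['joint_pos'].round(2))
print(rot(s['orientation']).as_matrix().round(3).tolist())
d=s['tcp_pos'][:2]-[.4918,-.3323];print(d@[-.0924,-.9957],d@[.9957,-.0924])
```

```text
[ 0.49835174 -0.27194053  0.0073294 ] -0.0001839876416742919 [-0.63335083 -0.14195485 -0.54087098] [-0.36  0.43 -0.54  0.43 -0.55  1.24]
[[0.063, 0.997, -0.05], [0.836, -0.08, -0.542], [-0.544, -0.008, -0.839]]
-0.060705300980979045 0.0009463517050332433
```

Call:
carry_out --plan '[[[0,0,0,-0.6,-7,0,0],[0,0,0,-1,-12,0,0],[0,0,0,-1.5,-17,0,0],[0,0,0,-2,-22,0,0],[0,0,0,-2.5,-27,0,0],[0,0,0,-3,-32,0,0],[0,0,0,-3.5,-37,0,0]]]'

```text
clock: 9.95
tcp_pos: [0.4948, -0.3088, 0.0074]
orientation: [0.19, 0.704, 0.651, -0.211]
wrist_force: [-0.4, 5.7, 4.2]
finger_gap: -0.0002
grip_force: 2.7
```

Call:
carry_out --plan '[[[0,0,0,-0.4,-4,0,0],[0,0,0,-0.7,-8,0,0],[0,0,0,-1,-12,0,0],[0,0,0,-1.4,-15,0,0],[0,0,0,-1.4,-15,0,0]]]'

```text
clock: 10.45
tcp_pos: [0.4932, -0.3242, 0.0074]
orientation: [0.19, 0.704, 0.651, -0.211]
wrist_force: [0.8, 1.2, 1.2]
finger_gap: 0.0001
grip_force: 1.0
```

Call:
carry_out --plan '[[[0,0,0,-0.3,-2,0,0],[0,0,0,-0.3,-4,0,0],[0,0,0,-0.4,-5,0,0],[0,0,0,-0.4,-5,0,0]]]'

```text
clock: 10.85
tcp_pos: [0.4928, -0.3285, 0.007]
orientation: [0.19, 0.704, 0.651, -0.211]
wrist_force: [0.2, 3.5, 2.7]
finger_gap: -0.0002
grip_force: 2.1
```

Call:
carry_out --plan '[[[0,0,0,-0.1,-1,0,0],[0,0,0,-0.2,-2,0,0],[0,0,0,-0.2,-2,0,0]]]'

```text
clock: 11.15
tcp_pos: [0.4925, -0.3304, 0.007]
orientation: [0.19, 0.704, 0.651, -0.211]
wrist_force: [-0.6, 3.2, 2.8]
finger_gap: -0.0001
grip_force: 2.1
```

Call:
carry_out --plan '[[[0,0,0,-0.1,-1,0,0],[0,0,0,-0.2,-2,0,0],[0,0,0,-0.2,-2,0,0]]]'

```text
clock: 11.45
tcp_pos: [0.4923, -0.3321, 0.0067]
orientation: [0.189, 0.704, 0.652, -0.211]
wrist_force: [-0.2, 5.1, 2.7]
finger_gap: 0.0
grip_force: 2.9
```

Call:
carry_out --plan '[[[0,0,0,-0.1,-1,0,0],[0,0,0,-0.2,-2,0,0],[0,0,0,-0.2,-2,0,0]]]'

```text
clock: 11.75
tcp_pos: [0.4924, -0.3325, 0.0066]
orientation: [0.189, 0.703, 0.653, -0.21]
wrist_force: [1.7, 14.5, 8.4]
finger_gap: -0.0001
grip_force: 7.0
```

Call:
carry_out --plan '[[[0,0,0,-0.1,-1,0,0],[0,0,0,-0.1,-1,0,0]]]'

```text
clock: 11.95
tcp_pos: [0.4925, -0.3326, 0.0065]
orientation: [0.189, 0.703, 0.653, -0.209]
wrist_force: [-0.2, 19.6, 11.1]
finger_gap: 0.0002
grip_force: 9.4
```

Call:
carry_out --plan '[[[0,0,0,0.5,6,0,0],[0,0,0,2,30,0,0],[0,0,0,5,70,10,0],[0,0,0,65,100,25,0],[0,0,0,65,100,25,0],[0,0,0,65,100,25,0]]]'

```text
clock: 12.55
tcp_pos: [0.5609, -0.2351, 0.0331]
orientation: [0.192, 0.703, 0.652, -0.21]
wrist_force: [0.1, 0.1, -0.4]
finger_gap: -0.0
grip_force: 0.0
```

Run:
```python
from h import *
import pickle
s=monitor.get_state();c=viewer.calibration('wrist');im=snap('wrist','w6.png');pickle.dump((s,c),open('w6.pkl','wb'))
print(s['tcp_pos'],c['eye'],proj(c,[[.4918,-.3323,.01]],True));snap('scene','s6.png')
cv2.imwrite('pics/w6b.png',cv2.resize(im[:,:,::-1],(800,600),interpolation=cv2.INTER_CUBIC))
```

```text
[ 0.56085352 -0.23513799  0.03309743] [ 0.57159051 -0.09584727  0.11105352] [[185.34439635 280.79417064]]
```

View pics/w6b.png

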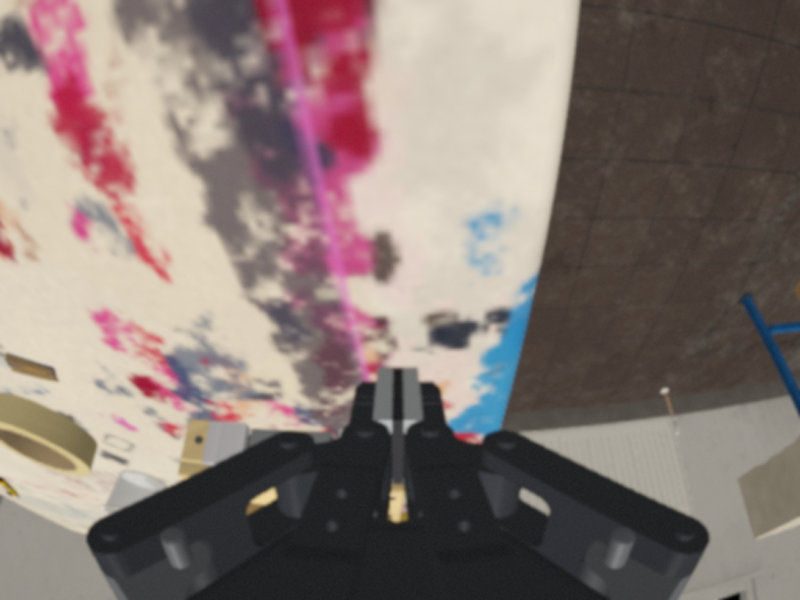

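Call:
carry_out --plan '[[[-0.11,0.01,0,0,10,30,0],[-0.22,0.02,0,0,20,60,0],[-0.33,0.03,0,0,30,90,0],[-0.448,0.041,0,0,30,95,0],[-0.448,0.041,0,0,30,95,0],[-0.448,0.041,0,0,30,95,0],[-0.448,0.041,0,0,30,95,0]]]'

```text
clock: 13.35
tcp_pos: [0.5561, -0.2065, 0.1265]
orientation: [0.327, 0.64, 0.592, -0.365]
wrist_force: [0.7, -0.6, 0.7]
finger_gap: -0.0002
grip_force: 0.0
```

Run:
```python
from h import *
import pickle
s=monitor.get_state();c=viewer.calibration('wrist');im=np.mean([viewer.read_camera('wrist') for _ in range(4)],0).astype(np.uint8);pickle.dump((s,c),open('w7.pkl','wb'))
p=proj(c,[[.4918,-.3323,.014]],True)[0];print(s['tcp_pos'],c['eye'],p)
x,y=int(p[0])-60,int(p[1])-45;print(x,y)
im=np.ascontiguousarray(im[:,:,::-1]);cv2.imwrite('pics/w7.png',im)
cv2.imwrite('pics/w7b.png',cv2.resize(im[y:y+90,x:x+120],(800,600),interpolation=cv2.INTER_CUBIC))
```

```text
[ 0.55609447 -0.20650841  0.12645742] [ 0.56961413 -0.04738118  0.13578945] [205.92679519 149.20955362]
145 104
```

View pics/w7b.png

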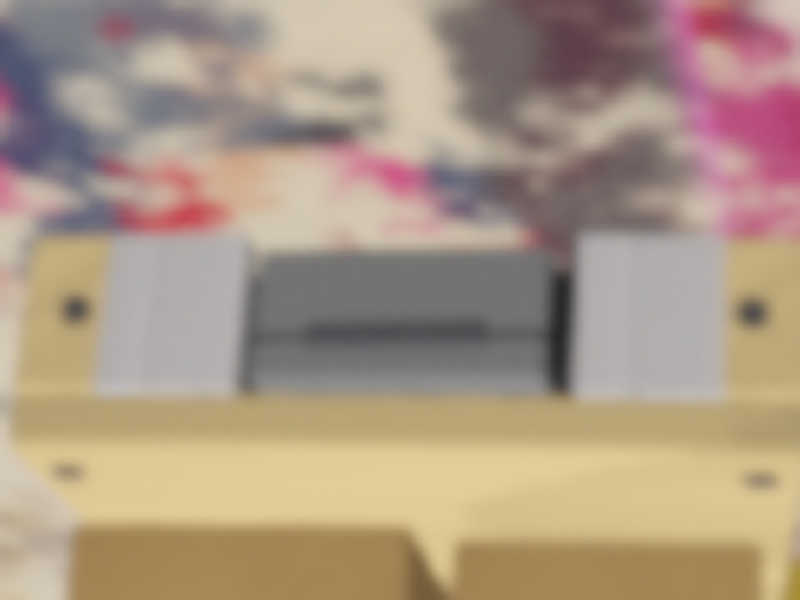

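Run:
```python
from h import *
import pickle
s,c=pickle.load(open('w7.pkl','rb'))
f=lambda U:(np.array(U,float)+.5)/6.6667-.5+[145,104]
A=onplane(c,f([[247,235],[575,235]]),0,True);B=onplane(c,f([[262,252],[548,250]]),0,True)
D=onplane(c,f([[110,235],[725,235]]),0,True)
e=np.array([-.0924,-.9957]);n=np.array([.9957,-.0924])
print('cheek',A,np.linalg.norm(A[1]-A[0]),'case',B,np.linalg.norm(B[1]-B[0]))
print('depth',(B-A)@e,'lat',(B.mean(0)-A.mean(0))@n,'yaws',[np.degrees(np.arctan2(*(X[1]-X[0])[::-1])) for X in(A,B,D)])
```

```text
cheek [[ 0.46274152 -0.33278652]
 [ 0.51720535 -0.33852579]] 0.054765389389342084 case [[ 0.4631572  -0.33982955]
 [ 0.51176358 -0.34407619]] 0.04879154435842322
depth [0.00697433 0.00602935] lat -0.00192042584092156 yaws [np.float64(-6.015484523117104), np.float64(-4.9931306152589325), np.float64(-5.98017815160805)]
```

```bash
python3 -c "
from h import *
print(order.hand_in())"
```

```text
the job is handed in; nothing more can be done
None
```

The grey case is out of its cradle and home under the rack: the last push reached about 20 N against a hard stop, and its rear face measures 6–7 mm behind the front edge (about 2 mm off centre, turned about 1°). At that depth both catches should be out behind the cheeks, though the last picture doesn't show them directly. The stamps looked unmoved, and I handed the job in at about 13.6 s.

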